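# Face a capacitor to the code reader, then hold its bracket level on the pins

### The job

First turn the can capacitor, without lifting it out of its cup in the fixture, until its code label squarely faces the fixture's code reader, and let go of it. Then pick up the rectifier bracket by its rib at the balance point, keep it level, and lower it over the capacitor, the heat sink on the side farther from the capacitor, until both guide pins stand in its end holes and its strap is about a centimetre above the pins' shoulders. Finish holding it there, level and with its weight on the gripper alone, so that I can slip the insulating washers under it; leave the other tools and parts on the bench where they are.

Things in the scene. Friction and masses are not known exactly. Their poses are not given: they have to be found in the camera images.
- fixture: Assembly fixture, fixed to the bench: dark steel plate 160 (x) x 250 (y) x 10 mm, origin at the centre of its underside, z up; at zero yaw +x points away from the robot, +y to its left. On its line x = -30 mm stand an aluminium cup (y = -25 mm) and two posts (y = -95, +95 mm). The black code reader (33 x 44 x 30 mm, top 61 mm above the bench) stands on the cup's +x side and looks along -x at it.
- cup_floor (a point): Centre of the floor of the capacitor's cup, 13 mm above the bench; the cup's inner diameter is 45.6 mm, its outer diameter 54 mm and its rim is 25 mm above the bench. Axes as the fixture.
- reader_window (a point): Middle of the code reader's window, 46 mm above the bench, 78 mm from the cup's axis in the fixture's +x direction.
- pin_by_cup (a point): Tip of the guide pin at the fixture's y = -95 mm end (the one nearer the cup, 70 mm from the cup's axis). Upright steel pin of 6 mm diameter with a tapered nose on a 16 mm aluminium post; its tip is 96 mm above the bench and 27 mm above the post's flat shoulder. Axes as the fixture.
- pin_far_from_cup (a point): Tip of the like guide pin at the fixture's y = +95 mm end, 120 mm from the cup's axis. Same heights.
- capacitor_center (a point): Centre, 28 mm above the foot, of the black can capacitor standing loose in the cup: 42 mm diameter, can 50 mm high, 56 mm with its two white screw terminals, 0.12 kg. Its x axis points from the can's axis through its code label, z up. In the cup its deck is 63 mm, its terminal tops 69 mm above the bench; it turns in the cup with light friction.
- capacitor_mark (a point): Middle of the capacitor's code label: a white patch about 20 mm wide and 22 mm high with a pattern of small black squares, on the can's side 35 mm above its foot; a short white bar on the top deck runs to the rim above it.
- bracket_balance (a point): Balance point (centre of mass along the length) of the rectifier bracket, in the middle of its gripping rib, 19 mm above the underside; axes as bracket. The rib is 10 mm thick (x) and 56 mm long (y), 28 mm either way from this point; its top is 33 mm above the underside. The heat sink begins 28 mm from this point in +y.
- hole_rectifier_end (a point): Centre, at the underside, of the strap's end hole (14 mm diameter) far from the heat sink, at the rectifier's end: 115 mm from the balance point in the bracket's -y, 19 mm below it. It goes over pin_by_cup.
- hole_heatsink_end (a point): Centre, at the underside, of the strap's end hole (14 mm diameter) beside the heat sink: 75 mm from the balance point in the bracket's +y. It goes over pin_far_from_cup.
- bracket: Loose rectifier bracket, 0.31 to 0.51 kg: aluminium strap 40 (x) x 214 (y) x 5 mm lying flat; origin at the middle of the strap's underside, 20 mm in -y from the balance point, z up. It carries an upright rib, a black finned heat sink (44 x 36 mm, centre y = +66 mm, top 39 mm above the underside) and a small black rectifier (29 mm square, 14 mm high, y = -60 mm).
- capacitor: The capacitor itself; origin at the centre of its foot, axes as at capacitor_center.
- spare_capacitor: Bystander: a like black can capacitor without a code label, standing on the bench beyond the work, 42 mm diameter, 56 mm high. Origin at its foot.
- cutters: Bystander: small pliers with red handles lying on the grey mat, 116 x 40 x 11 mm. Origin under its middle.
- blue_pliers: Bystander: small pliers with blue handles lying beyond the fixture, 116 x 40 x 11 mm. Origin under its middle.
- fine_tweezers: Bystander: steel tweezers lying on the grey mat, 113 x 11 x 10 mm. Origin under its middle.
There are look-alikes about, which are no part of the job. Leave any brown, pink or yellow look-alike of the capacitor alone.

How it is judged:
By the outcome, as a careful person would: the job done as asked, in the order asked, and still so for the second after the job is handed in, while the arm keeps its last pose, push and grip.
It also fails if it takes over 72 s, if anything falls off the work surface, if the arm or the gripper's body presses on something with over 40 N, if the wrist force passes 120 N, or if a joint passes its speed limit or range.

### The arm

A 6-joint arm with a two-finger parallel gripper is mounted at the origin on a cart in front of the work surface, level with it; the furniture and walls round the work are solid. World frame = base frame: x ahead of the robot, y to its left, z up, the work surface at z = 0. Lengths are in m, angles in degrees, forces in N, time in s.
With the tool pointing down it reaches from about 0.4 to 0.825 m from the base axis. Payload 7 kg.
Tool frame: the origin (TCP) lies on the centre line of the jaws, within the pads' length; the fingertips stand 19 mm ahead of it and the grasp point (between the pads) is the TCP; z points along the fingers, y is the line along which they close (so a half turn about z gives the same grasp; the last joint's range is limited). The gripper opens to 88 mm and grips with 3 to 60 N. Pads are 19 mm wide; open, the fingers measure 130 mm over their backs; the gripper's body (78 mm by 193 mm) begins 47 mm behind the grasp point.
Start: joints at [90.075, 20.546, 0.682, 0, -70.136, -16.507], TCP at [0.191, 0.647, 0.246] pointing down, gripper open.
Joint ranges: [-176.03, 176.03], [-82.01, 121.73], [-58.28, 71.71], [-173.87, 95.51], [-174.79, -0.11], [-173.66, 173.66]. Speed limits (degrees/s): [136.94, 136.94, 172.46, 180, 180, 180].

### API

Orientations are given as [roll, pitch, yaw] about the fixed x, y, z axes, in that order (R = Rz(yaw) Ry(pitch) Rx(roll)).
In Python, from plant import * gives the robot as it stands. The module is installed in compiled form; this text tells all that it offers.
- The arm moves only by the tool play_rows, never from a script. Its argument "deltas" is a list of rows, each a list of 6 numbers: the shift along the world's x, y, z scaled (see below), then the turn, a rotation vector about the world's x, y, z scaled (see below). A call has 1 to 10 rows; each row shifts and turns the commanded pose from where the row before left it; what a row does not reach is not made up. The controller multiplies each number of a shift by 800 mm and each number of a turn by 180 degrees. A row lasts 1/10 s, in which the tool goes at most 50 mm and 8.59 degrees, less where a joint would pass 70% of its speed; a pose out of reach is approached as far as the arm can. A call with a number of a shift or a turn outside -1 to 1 is refused whole. A call with a gripper value outside its range is refused whole. "gripper" is the gripper command: -1 is shut, 1 is fully open, values between are in proportion, set as the call begins (left out, the last holds). The fingers move at their own pace and stop on an object; the grip force is fixed at half the most. Time passes only in rows, so rows that do not move let the fingers close. It gives the time, the measured TCP pose, the force, the opening and the grip force at its end, in the units of the state.
- get_obs(): the state, without advancing time (a new reading comes with each control period).
- snapshot(name): name is "scene" or "top"; returns (picture, depth): 480x640x3 uint8, blue, green, red; 480x640 float32, m along the optical axis (not along the pixel's ray), 0 where there is no reading.
- camera_model(name): a dict with "fx", "fy", "cx", "cy" (pixels), "k1" (the pictures are not rectified: a ray, as slopes to the right and down, at radius r is drawn at 1 + k1 r^2 times it, then the intrinsics apply), "world_to_cam" (4x4, takes a point from world to camera coordinates). Camera axes: x right, y down, z forward; pixel columns grow to the right and rows downward; lengths in m; the calibration is good to about 2 mm. A picture is of the moment at which its call begins. camera_model takes no time and is no camera call.
- close_job(): hands the job in; it is judged then, once.
The state is a dict: "clock": time; "joint_pos": joint angles; "qvel": joint speeds; "tau": joint torques, N m; "tool_pos": TCP position; "orientation": TCP orientation; "force": force on the tool from outside, world axes, zero at the start; "moment": the same for the moment, N m; "opening": finger opening in m; "gripper_force": force on a finger pad.
Only numpy, scipy, OpenCV 4.12 (cv2) and the standard library are available. Lean on these libraries where they do the work, as an engineer would, in place of code of your own. Each camera call takes 0.05 s, during which the arm holds its last target. There are 200 camera calls.

## Working session

There is one attempt and no reset: what is moved stays moved. The work goes in short steps, Python scripts to look and compute and a tool call to move; the robot and the scene stay as the last step left them, time stands still between calls to the robot, and variables do not carry over. Pictures are saved under pics/ and viewed, at most 10 in all, crops included, and the job is handed in when it is done.

Besides the shell and the picture viewer there is one more tool, called after ">>>" in YAML: its name, and indented under it one key for each argument. play_rows: Moves the arm, as the interface text tells. Its arguments: {"type":"object","properties":{"deltas":{"type":"array","items":{"type":"array","items":{"type":"number","minimum":-1,"maximum":1}}},"gripper":{"type":"number"}},"required":["deltas"]}

```bash
mkdir -p pics
cat > h.py <<'E'
from plant import *
import numpy as np, cv2
def ray(n,u,v):
    m=camera_model(n); x=(u-m["cx"])/m["fx"]; y=(v-m["cy"])/m["fy"]
    a,b=x,y
    for _ in range(20):
        s=1+m["k1"]*(a*a+b*b); a,b=x/s,y/s
    T=np.linalg.inv(m["world_to_cam"]); return T[:3,3],T[:3,:3]@np.array([a,b,1.])
def onz(n,u,v,z):
    o,d=ray(n,u,v); return o+d*(z-o[2])/d[2]
def deep(n,u,v,D):
    o,d=ray(n,u,v); return o+d*D[int(round(v)),int(round(u))]
def px(n,p):
    m=camera_model(n); q=m["world_to_cam"]@np.append(p,1); a,b=q[:2]/q[2]; s=1+m["k1"]*(a*a+b*b)
    return np.array([m["fx"]*a*s+m["cx"],m["fy"]*b*s+m["cy"]])
E
python3 - <<'E'
from h import *
for n in("scene","top"):
    p,d=snapshot(n); cv2.imwrite(f"pics/{n}0.png",p); np.save(f"{n}0.npy",d)
    m=camera_model(n); print(n,m["fx"],m["k1"],np.linalg.inv(m["world_to_cam"]).round(3))
print(get_obs())
E
```

```text
scene 469.7925920786695 -0.0017902064457390005 [[ 0.889 -0.354  0.29   0.239]
 [-0.458 -0.674  0.58  -0.635]
 [-0.009 -0.648 -0.761  0.902]
 [ 0.     0.     0.     1.   ]]
top 458.133501036258 0.01162225797620522 [[ 0.009 -0.993  0.12   0.441]
 [-1.    -0.008  0.014 -0.024]
 [-0.013 -0.12  -0.993  1.094]
 [ 0.     0.     0.     1.   ]]
{'clock': 0.1, 'joint_pos': array([ 9.00762317e+01,  2.05896770e+01,  6.40477246e-01, -1.67664239e-02,
       -7.01341068e+01, -1.65065374e+01]), 'qvel': array([-0.04507644, -0.11678653,  0.18054749,  0.10751516,  0.06648091,
       -0.03476055]), 'tau': array([-2.24352902e-03, -5.84158587e+01,  2.93751329e+01,  7.01546654e+00,
        1.01418103e-02, -5.26137683e-05]), 'tool_pos': array([0.19084044, 0.64706169, 0.24470396]), 'orientation': array([ 1.79915648e+02, -8.55883508e-03, -1.64360084e+01]), 'force': array([-0.80170508,  0.2228077 , -0.2525669 ]), 'moment': array([0.00383922, 0.02240178, 0.0073553 ]), 'gripper_force': 0.0, 'opening': 0.08779681423770555}
```

View pics/scene0.png

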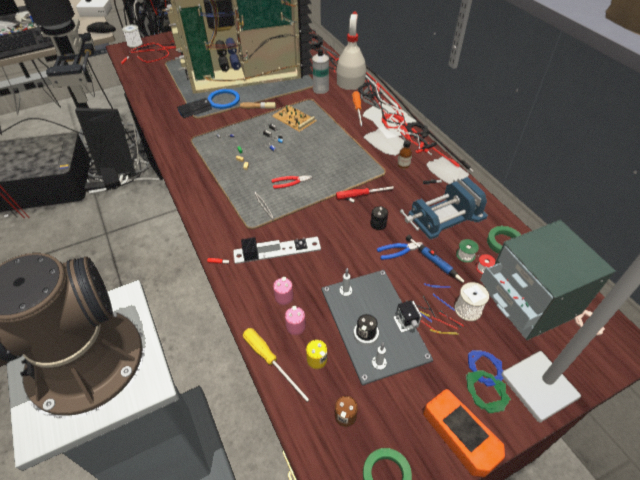

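View pics/top0.png

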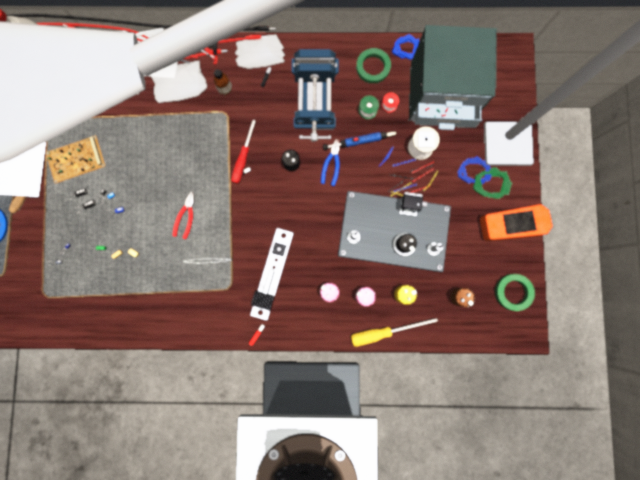

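Candidates for the capacitor: black can in cup (top 405,243), spare (291,160), pink (330,292) and (366,296), yellow (406,294), brown (465,298). By the description it is the one in the cup. Only one bracket, at top (272,275). I'll check with close crops.

Run:
```python
from h import *
s=cv2.imread("pics/scene0.png");t=cv2.imread("pics/top0.png")
c=lambda im,x,y,w,h:cv2.resize(im[y:y+h,x:x+w],(400,300),interpolation=cv2.INTER_CUBIC)
o=np.vstack([np.hstack([c(s,327,298,80,60),c(t,365,213,80,60)]),np.hstack([c(s,200,205,140,105),c(t,200,220,140,105)])])
cv2.imwrite("pics/c0.png",o)
```

```text
(no output)
```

View pics/c0.png

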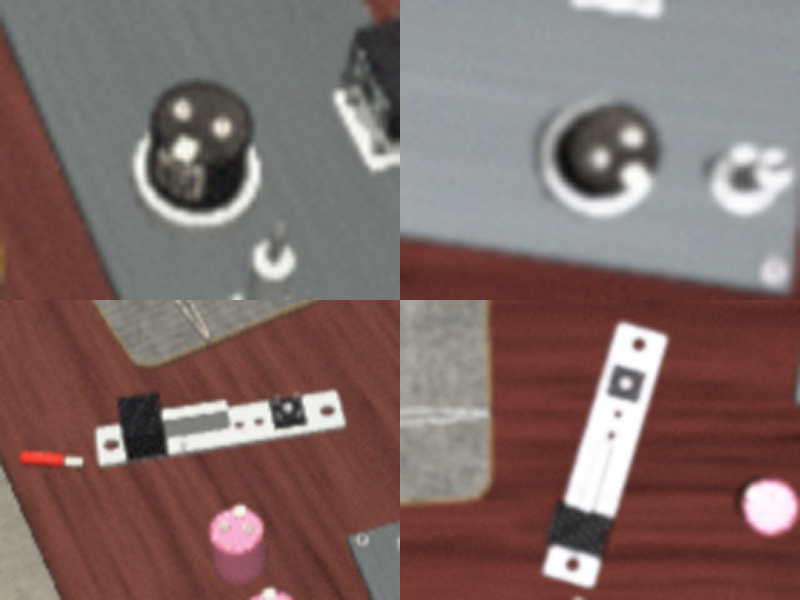

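The crops confirm the choices. The capacitor stands in its cup, with its bar and label on the robot's side (top about 412,249; scene about 364,328). The bracket's heat sink is at the robot end (top 262,303) and its rectifier at the far end (top 280,244).

```bash
cat > blobs.py <<'E'
from h import *
def blobs(im,x,y,w,h,lo,hi,amin=1,k=4):
    g=cv2.resize(cv2.cvtColor(im,cv2.COLOR_BGR2GRAY)[y:y+h,x:x+w],None,fx=k,fy=k,interpolation=cv2.INTER_CUBIC)
    n,l,s,c=cv2.connectedComponentsWithStats(cv2.inRange(g,lo,hi))
    return [((c[i]+.5)/k-.5+[x,y],s[i,4]/k/k,(s[i,2]/k,s[i,3]/k)) for i in range(1,n) if s[i,4]/k/k>amin]
E
python3 - <<'E'
from blobs import *
t=cv2.imread("pics/top0.png");s=cv2.imread("pics/scene0.png")
def show(n,im,tag,z,*a,**k):
    for c,A,wh in blobs(im,*a,**k): print(tag,n,c.round(1),"A%.1f"%A,wh,onz(n,*c,z).round(4))
show("top",t,"capwhite",.066,396,233,20,22,150,255)
show("scene",s,"capwhite",.066,356,312,22,20,150,255)
show("top",t,"post",.069,345,225,16,22,170,255)
show("top",t,"post",.069,426,238,18,20,170,255)
show("top",t,"hole",.005,276,230,16,14,0,150)
show("top",t,"hole",.005,256,310,18,13,0,150)
show("scene",s,"hole",.005,308,238,16,10,0,150,)
show("scene",s,"hole",.005,234,249,11,9,0,150)
# plate corners
hsv=cv2.cvtColor(t,cv2.COLOR_BGR2HSV); m=cv2.inRange(hsv,(0,0,60),(179,70,150)); w=np.zeros_like(m); w[185:280,330:460]=m[185:280,330:460]
w=cv2.morphologyEx(w,cv2.MORPH_CLOSE,np.ones((7,7)))
cs=max(cv2.findContours(w,0,2)[0],key=cv2.contourArea)
P=np.array([onz("top",*q,.01)[:2] for q in cs[:,0].astype(float)],np.float32)
print("plate",cv2.minAreaRect(P)); 
# bracket strap
r=cv2.minAreaRect
d=np.load("top0.npy")
# heights from depth
def H(n,D,x,y,w,h):
    return np.array([[deep(n,u,v,D) for u in range(x,x+w)] for v in range(y,y+h)])
Q=H("top",d,245,225,55,100).reshape(-1,3)
for lo,hi,tag in((.028,.036,"rib"),(.036,.045,"sink"),(.010,.017,"strap+rect"),(.003,.009,"strap")):
    q=Q[(Q[:,2]>lo)&(Q[:,2]<hi)]
    if len(q)>5: print(tag,len(q),q.mean(0).round(4),cv2.minAreaRect(q[:,:2].astype(np.float32)))
Q=H("top",d,335,190,120,85).reshape(-1,3)
for lo,hi,tag in((.058,.075,"tops .058-.075"),):
    q=Q[(Q[:,2]>lo)&(Q[:,2]<hi)]
    for cc,tt in(((405,243),"cap"),((353,236),"post"),((436,248),"post"),((409,204),"reader")):
        a=onz("top",*cc,.065); k=q[np.hypot(*(q-a)[:,:2].T)<.035]
        if len(k): print(tag,tt,len(k),k.mean(0).round(4),cv2.minEnclosingCircle(k[:,:2].astype(np.float32)))
E
```

```text
capwhite top [399.  234.5] A26.2 (np.float64(10.5), np.float64(6.5)) [ 0.5655 -0.2058  0.066 ]
capwhite top [414.8 233.5] A2.8 (np.float64(1.5), np.float64(2.25)) [ 0.568  -0.2413  0.066 ]
capwhite top [411.  239.9] A14.5 (np.float64(4.5), np.float64(4.25)) [ 0.5535 -0.2324  0.066 ]
capwhite top [404.6 244.2] A9.8 (np.float64(3.25), np.float64(3.75)) [ 0.5436 -0.218   0.066 ]
capwhite top [407.1 251.2] A102.1 (np.float64(20.0), np.float64(9.5)) [ 0.5279 -0.2233  0.066 ]
capwhite scene [363.  319.5] A9.4 (np.float64(3.25), np.float64(3.75)) [ 0.5422 -0.2203  0.066 ]
capwhite scene [370.9 323.1] A10.0 (np.float64(3.5), np.float64(3.5)) [ 0.5523 -0.2351  0.066 ]
capwhite scene [355.9 326. ] A2.5 (np.float64(1.0), np.float64(3.5)) [ 0.5216 -0.2268  0.066 ]
capwhite scene [363.5 327.4] A19.8 (np.float64(5.0), np.float64(5.5)) [ 0.5337 -0.2369  0.066 ]
capwhite scene [376.8 329.3] A6.1 (np.float64(1.5), np.float64(4.75)) [ 0.5553 -0.253   0.066 ]
post top [353.7 236.7] A171.9 (np.float64(14.5), np.float64(15.75)) [ 0.5594 -0.1035  0.069 ]
post top [434.9 248.5] A166.1 (np.float64(17.25), n
[... 624 characters left out ...]
.float64(3.0)) [0.5683 0.0573 0.005 ]
hole scene [243.4 252.5] A19.6 (np.float64(3.0), np.float64(9.0)) [0.3997 0.1122 0.005 ]
hole scene [238.6 255.2] A12.2 (np.float64(4.75), np.float64(3.25)) [0.386  0.1093 0.005 ]
plate ((0.5984147191047668, -0.2069588601589203), (0.2519959807395935, 0.19600999355316162), 81.78705596923828)Traceback (most recent call last):
  File "<stdin>", line 25, in <module>
  File "<stdin>", line 24, in H
  File "h.py", line 12, in deep
    o,d=ray(n,u,v); return o+d*D[int(round(v)),int(round(u))]
        ~~~^^^^^^^
  File "h.py", line 4, in ray
    m=camera_model(n); x=(u-m["cx"])/m["fx"]; y=(v-m["cy"])/m["fy"]
ValueError: time passes only in moves, steps and waits
```

```bash
python3 - <<'E'
s=open("h.py").read()
s=s.replace("import numpy as np, cv2","import numpy as np, cv2\nimport functools\ncamera_model=functools.lru_cache(None)(camera_model)")
open("h.py","w").write(s)
E
cat > m2.py <<'E'
from blobs import *
t=cv2.imread("pics/top0.png");s=cv2.imread("pics/scene0.png")
def cloud(n,D,x,y,w,h):
    return np.array([deep(n,u,v,D) for v in range(y,y+h) for u in range(x,x+w) if D[v,u]>0])
if __name__=="__main__":
    m=cv2.inRange(cv2.cvtColor(t,cv2.COLOR_BGR2HSV),(0,0,60),(179,70,150))
    E=np.array([onz("top",u,245+np.nonzero(m[245:285,u])[0].max()+.5,.01)[:2] for u in range(350,437)])
    vx,vy,x0,y0=cv2.fitLine(E.astype(np.float32),cv2.DIST_HUBER,0,.01,.01).ravel(); print("near edge",np.degrees(np.arctan2(vy,vx)),x0,y0)
    for n,box in(("top",(335,190,120,85)),("scene",(320,265,115,120))):
        Q=cloud(n,np.load(n+"0.npy"),*box)
        for c,tt,lo,hi,R in(((.548,-.2265),"cap",.058,.068,.03),((.5594,-.1035),"post",.065,.073,.02),((.534,-.285),"post",.065,.073,.02),((.62,-.235),"reader",.056,.066,.04)):
            k=Q[(Q[:,2]>lo)&(Q[:,2]<hi)&(np.hypot(Q[:,0]-c[0],Q[:,1]-c[1])<R)]
            if len(k)>2: print(n,tt,len(k),k.mean(0).round(4),[np.round(a,4) for a in cv2.minEnclosingCircle(k[:,:2].astype(np.float32))])
        # cup rim ring
    for n,box in(("top",(245,225,55,100)),("scene",(225,228,105,40))):
        Q=cloud(n,np.load(n+"0.npy"),*box)
        for lo,hi,tag in((.029,.0355,"rib"),(.0365,.045,"sink"),(.003,.009,"strap")):
            q=Q[(Q[:,2]>lo)&(Q[:,2]<hi)]
            if len(q)>5: print(n,tag,len(q),q.mean(0).round(4),cv2.minAreaRect(q[:,:2].astype(np.float32)))
E
python3 m2.py
```

```text
near edge 81.779106 0.5004088 -0.2003963
top cap 262 [ 0.5478 -0.2252  0.0616] [array([ 0.5478, -0.2254]), np.float64(0.0209)]
top post 29 [ 0.5648 -0.1064  0.0691] [array([ 0.5654, -0.1072]), np.float64(0.0076)]
top post 29 [ 0.5374 -0.2929  0.0691] [array([ 0.5378, -0.2944]), np.float64(0.008)]
top reader 260 [ 0.6407 -0.2387  0.0606] [array([ 0.6401, -0.2384]), np.float64(0.0244)]
scene cap 280 [ 0.5474 -0.2276  0.0614] [array([ 0.5484, -0.2276]), np.float64(0.0218)]
scene post 30 [ 0.5651 -0.109   0.0688] [array([ 0.5662, -0.1076]), np.float64(0.0082)]
scene post 40 [ 0.5375 -0.2969  0.0685] [array([ 0.5388, -0.2958]), np.float64(0.0082)]
scene reader 276 [ 0.6405 -0.2411  0.0603] [array([ 0.6406, -0.2389]), np.float64(0.0252)]
top rib 134 [0.445  0.095  0.0324] ((0.44143009185791016, 0.09536543488502502), (0.042271826416254044, 0.08967195451259613), 75.12186431884766)
top sink 129 [0.4152 0.1027 0.039 ] ((0.43627169728279114, 0.09718440473079681), (0.04408654570579529, 0.08155086636543274), 74.49639129638672)
top strap 936 [0.482  0.0831 0.0051] ((0.4765130877494812, 0.08594952523708344), (0.23469127714633942, 0.12941642105579376), 0.7201433181762695)
scene rib 156 [0.4379 0.0934 0.0329] ((0.44149109721183777, 0.09976265579462051), (0.04837138205766678, 0.09246645122766495), 79.56266021728516)
scene sink 135 [0.4148 0.1029 0.0386] ((0.433288037776947, 0.09826574474573135), (0.0473860502243042, 0.07320424169301987), 74.36442565917969)
scene strap 595 [0.4853 0.0771 0.0051] ((0.48123806715011597, 0.08914265036582947), (0.12533923983573914, 0.25834983587265015), 61.746337890625)
```

>>> play_rows:
  deltas:
    - [0.03, -0.05, 0, 0, 0, -0.0232]
    - [0.03, -0.05, 0, 0, 0, -0.0232]
    - [0.03, -0.05, 0, 0, 0, -0.0232]
    - [0.03, -0.05, 0, 0, 0, -0.0232]
    - [0.03, -0.05, 0, 0, 0, -0.0232]
    - [0.03, -0.05, 0, 0, 0, -0.0232]
    - [0.03, -0.05, 0, 0, 0, -0.0232]
    - [0.03, -0.05, 0, 0, 0, -0.0232]
    - [0.03, -0.05, 0, 0, 0, -0.0232]
    - [0.03, -0.05, 0, 0, 0, -0.0232]
  gripper: 0.3

```text
clock: 1.1
tool_pos: [0.4314, 0.2456, 0.2456]
orientation: [-180.0, 0.0, -58.3]
force: [1.4, 0.7, -0.2]
opening: 0.0568
gripper_force: 0.0
```

>>> play_rows:
  deltas:
    - [0.015, -0.059, 0, 0, 0, -0.0232]
    - [0.015, -0.059, 0, 0, 0, -0.0232]
    - [0.015, -0.059, 0, 0, 0, -0.0232]
    - [0.015, -0.059, 0, 0, 0, -0.0232]
    - [0.015, -0.059, 0, 0, 0, -0.0232]
    - [0.015, -0.059, 0, 0, 0, -0.0232]
    - [0.015, -0.059, 0, 0, 0, -0.0232]
    - [0.015, -0.059, 0, 0, 0, -0.0232]
    - [0.015, -0.059, 0, 0, 0, -0.0232]
    - [0.015, -0.059, 0, 0, 0, -0.0232]

```text
clock: 2.1
tool_pos: [0.5509, -0.2267, 0.2453]
orientation: [180.0, 0.0, -100.1]
force: [1.6, 1.1, 0.2]
opening: 0.0571
gripper_force: 0.0
```

>>> play_rows:
  deltas:
    - [0, 0, 0, 0, 0, 0]
    - [0, 0, 0, 0, 0, 0]

```text
clock: 2.3
tool_pos: [0.5504, -0.2258, 0.2445]
orientation: [179.9, 0.0, -100.1]
force: [-1.2, 0.3, 0.3]
opening: 0.0568
gripper_force: 0.0
```

>>> play_rows:
  deltas:
    - [-0.003, 0, -0.035, 0, 0, 0]
    - [0, 0, -0.035, 0, 0, 0]
    - [0, 0, -0.035, 0, 0, 0]
    - [0, 0, -0.035, 0, 0, 0]
    - [0, 0, -0.03, 0, 0, 0]
    - [0, 0, -0.025, 0, 0, 0]
    - [0, 0, -0.02, 0, 0, 0]
    - [0, 0, -0.014, 0, 0, 0]
    - [0, 0, -0.007, 0, 0, 0]
    - [0, 0, 0, 0, 0, 0]

```text
clock: 3.3
tool_pos: [0.5484, -0.224, 0.0564]
orientation: [180.0, -0.0, -99.9]
force: [0.2, -0.3, -0.0]
opening: 0.0568
gripper_force: 0.0
```

>>> play_rows:
  deltas:
    - [0, 0, 0, 0, 0, 0]
    - [0, 0, 0, 0, 0, 0]
    - [0, 0, 0, 0, 0, 0]
    - [0, 0, 0, 0, 0, 0]
    - [0, 0, 0, 0, 0, 0]
  gripper: -0.1

```text
clock: 3.8
tool_pos: [0.549, -0.2247, 0.0575]
orientation: [-179.9, 0.0, -99.9]
force: [0.1, 1.5, 6.2]
opening: 0.0412
gripper_force: 30.0
```

>>> play_rows:
  deltas:
    - [0, 0, 0, 0, 0, 0.038]
    - [0, 0, 0, 0, 0, 0.038]
    - [0, 0, 0, 0, 0, 0.038]
    - [0, 0, 0, 0, 0, 0.038]
    - [0, 0, 0, 0, 0, 0.038]
    - [0, 0, 0, 0, 0, 0.038]
    - [0, 0, 0, 0, 0, 0.038]
    - [0, 0, 0, 0, 0, 0.038]
    - [0, 0, 0, 0, 0, 0.038]
    - [0, 0, 0, 0, 0, 0.038]

```text
clock: 4.8
tool_pos: [0.5493, -0.2249, 0.0575]
orientation: [-180.0, -0.1, -31.3]
force: [1.0, 0.8, 4.4]
opening: 0.0414
gripper_force: 30.0
```

>>> play_rows:
  deltas:
    - [0, 0, 0, 0, 0, 0.038]
    - [0, 0, 0, 0, 0, 0.038]
    - [0, 0, 0, 0, 0, 0.038]
    - [0, 0, 0, 0, 0, 0.038]
    - [0, 0, 0, 0, 0, 0.038]
    - [0, 0, 0, 0, 0, 0.038]
    - [0, 0, 0, 0, 0, 0.038]
    - [0, 0, 0, 0, 0, 0.038]
    - [0, 0, 0, 0, 0, 0.038]
    - [0, 0, 0, 0, 0, 0.038]

```text
clock: 5.8
tool_pos: [0.5495, -0.2245, 0.0575]
orientation: [179.9, -0.1, 37.1]
force: [0.9, 3.3, 4.8]
opening: 0.0414
gripper_force: 30.0
```

>>> play_rows:
  deltas:
    - [0, 0, 0, 0, 0, 0]
    - [0, 0, 0, 0, 0, 0]

```text
clock: 6.0
tool_pos: [0.5495, -0.2246, 0.0575]
orientation: [179.9, -0.1, 36.8]
force: [-0.5, 2.4, 5.6]
opening: 0.0415
gripper_force: 30.0
```

>>> play_rows:
  deltas:
    - [0, 0, 0, 0, 0, 0]
    - [0, 0, 0, 0, 0, 0]
    - [0, 0, 0, 0, 0, 0]
    - [0, 0, 0, 0, 0, 0]
    - [0, 0, 0.015, 0, 0, 0]
    - [0, 0, 0.04, 0, 0, 0]
    - [0, 0, 0.05, 0, 0, 0]
    - [0, 0, 0.05, 0, 0, 0]
    - [0, 0, 0.05, 0, 0, 0]
    - [0, 0, 0, 0, 0, 0]
  gripper: 0.3

```text
clock: 7.0
tool_pos: [0.5514, -0.2255, 0.2283]
orientation: [179.5, -0.4, 36.9]
force: [0.3, 0.6, -0.2]
opening: 0.0573
gripper_force: 0.0
```

>>> play_rows:
  deltas:
    - [-0.012, 0.04, 0, 0, 0, -0.0292]
    - [-0.012, 0.04, 0, 0, 0, -0.0292]
    - [-0.012, 0.04, 0, 0, 0, -0.0292]
    - [-0.012, 0.04, 0, 0, 0, -0.0292]
    - [-0.012, 0.04, 0, 0, 0, -0.0292]
    - [-0.012, 0.04, 0, 0, 0, -0.0292]
    - [-0.012, 0.04, 0, 0, 0, -0.0292]
    - [-0.012, 0.04, 0, 0, 0, -0.0292]
    - [-0.012, 0.04, 0, 0, 0, -0.0292]
    - [-0.006, 0.036, 0, 0, 0, -0.0292]

```text
clock: 8.0
tool_pos: [0.4565, 0.0934, 0.2217]
orientation: [-179.9, -0.0, -15.9]
force: [-0.3, 0.5, 0.1]
opening: 0.0572
gripper_force: 0.0
```

```bash
cat > m3.py <<'E'
import sys
from blobs import *
tag=sys.argv[1]
for n in("scene","top"):
    p,d=snapshot(n); cv2.imwrite(f"pics/{n}{tag}.png",p); np.save(f"{n}{tag}.npy",d)
    for c,A,wh in blobs(p,*((396,233,20,22) if n=="top" else (354,308,26,26)),150,255): print(n,c.round(1),"A%.1f"%A,wh,onz(n,*c,.066).round(4))
s=cv2.imread(f"pics/scene{tag}.png");t=cv2.imread(f"pics/top{tag}.png")
c=lambda im,x,y,w,h:cv2.resize(im[y:y+h,x:x+w],(400,300),interpolation=cv2.INTER_CUBIC)
cv2.imwrite(f"pics/c{tag}.png",np.vstack([np.hstack([c(s,327,298,80,60),c(t,365,213,80,60)]),np.hstack([c(s,0,0,640,480),c(t,0,0,640,480)])]))
o=get_obs();print(o["tool_pos"],o["orientation"],o["joint_pos"])
E
python3 m3.py 1
```

```text
scene [365.9 317.9] A10.3 (np.float64(3.25), np.float64(4.0)) [ 0.5494 -0.2198  0.066 ]
scene [374.9 319.5] A23.4 (np.float64(6.0), np.float64(5.25)) [ 0.5639 -0.2316  0.066 ]
scene [368.9 325.1] A10.9 (np.float64(3.75), np.float64(4.0)) [ 0.5461 -0.2372  0.066 ]
scene [354.9 328.9] A23.2 (np.float64(3.25), np.float64(9.5)) [ 0.5166 -0.2317  0.066 ]
scene [377.4 331. ] A13.9 (np.float64(3.0), np.float64(5.75)) [ 0.5544 -0.2568  0.066 ]
top [404.3 234.7] A58.8 (np.float64(18.25), np.float64(7.25)) [ 0.565  -0.2175  0.066 ]
top [414.9 233.4] A2.4 (np.float64(1.5), np.float64(2.25)) [ 0.5682 -0.2414  0.066 ]
top [404.1 241.5] A13.2 (np.float64(4.0), np.float64(4.0)) [ 0.5498 -0.2169  0.066 ]
top [411.9 242.7] A14.6 (np.float64(4.25), np.float64(4.25)) [ 0.5472 -0.2344  0.066 ]
top [405.6 252.3] A78.3 (np.float64(20.0), np.float64(7.5)) [ 0.5254 -0.2199  0.066 ]
[0.4570943  0.09463391 0.22169368] [-1.79918752e+02 -6.40152474e-02 -1.57313734e+01] [ 3.59577565e+01  1.57525394e+00 -2.66757407e+01 -1.56260568e-04
 -6.16455690e+01  3.83109895e+01]
```

View pics/c1.png

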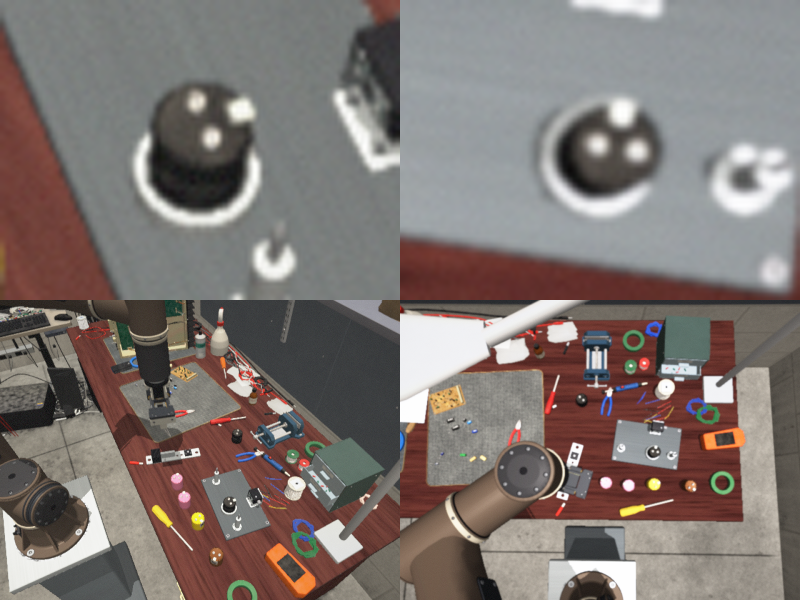

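The can is seated and released. Its terminal line reads -8.5° to -10.7° and the bar -10.9°, against -8.2° for the fixture, so the label faces the reader. The bracket is undisturbed, so I'm descending to the rib.

>>> play_rows:
  deltas:
    - [0.002, -0.0046, -0.04, 0, 0, 0]
    - [0, 0, -0.04, 0, 0, 0]
    - [0, 0, -0.04, 0, 0, 0]
    - [0, 0, -0.04, 0, 0, 0]
    - [0, 0, -0.03, 0, 0, 0]
    - [0, 0, -0.025, 0, 0, 0]
    - [0, 0, -0.015, 0, 0, 0]
    - [0, 0, -0.007, 0, 0, 0]
    - [0, 0, -0.004, 0, 0, 0]
    - [0, 0, 0, 0, 0, 0]

```text
clock: 9.1
tool_pos: [0.4592, 0.0884, 0.0282]
orientation: [-180.0, -0.0, -15.7]
force: [-0.6, 0.4, 0.5]
opening: 0.0567
gripper_force: 0.0
```

>>> play_rows:
  deltas:
    - [0, 0, 0, 0, 0, 0]
    - [0, 0, 0, 0, 0, 0]
    - [0, 0, 0, 0, 0, 0]
    - [0, 0, 0, 0, 0, 0]

```text
clock: 9.5
tool_pos: [0.4591, 0.0887, 0.0283]
orientation: [-180.0, -0.0, -15.7]
force: [-0.2, -0.2, -0.5]
opening: 0.057
gripper_force: 0.0
```

>>> play_rows:
  deltas:
    - [-0.001, 0.002, 0, 0, 0, 0]
    - [0, 0, 0, 0, 0, 0]
    - [0, 0, 0, 0, 0, 0]
    - [0, 0, 0, 0, 0, 0]
    - [0, 0, 0, 0, 0, 0]
    - [0, 0, 0, 0, 0, 0]
    - [0, 0, 0, 0, 0, 0]
    - [0, 0, 0, 0, 0, 0]
  gripper: -1

```text
clock: 10.3
tool_pos: [0.4584, 0.0903, 0.028]
orientation: [-180.0, -0.0, -15.7]
force: [0.6, 0.9, -1.4]
opening: 0.0099
gripper_force: 30.0
```

>>> play_rows:
  deltas:
    - [0, 0, 0.004, 0, 0, 0]
    - [0, 0, 0.008, 0, 0, 0]
    - [0, 0, 0.01, 0, 0, 0]
    - [0, 0, 0.01, 0, 0, 0]
    - [0, 0, 0.008, 0, 0, 0]
    - [0, 0, 0, 0, 0, 0]
    - [0, 0, 0, 0, 0, 0]
    - [0, 0, 0, 0, 0, 0]

```text
clock: 11.1
tool_pos: [0.4579, 0.09, 0.0598]
orientation: [180.0, 0.0, -15.7]
force: [0.1, -0.4, -3.1]
opening: 0.0096
gripper_force: 30.0
```

Run:
```python
from h import *
o=get_obs();print({k:np.round(o[k],4) for k in o})
```

```text
{'clock': np.float64(11.1), 'joint_pos': array([ 3.53804e+01,  1.34476e+01, -3.85047e+01, -5.40000e-03,
       -3.80712e+01,  3.89064e+01]), 'qvel': array([-0.0202,  0.3261, -0.0431, -0.0199,  0.0612,  0.0181]), 'tau': array([ 9.80000e-03, -4.01407e+01,  2.03143e+01,  4.95440e+00,
        8.40000e-02,  2.00000e-04]), 'tool_pos': array([0.4579, 0.09  , 0.0598]), 'orientation': array([ 1.799839e+02,  1.730000e-02, -1.571740e+01]), 'force': array([ 0.114 , -0.3872, -3.0752]), 'moment': array([ 0.0345, -0.0024, -0.0032]), 'gripper_force': np.float64(29.9989), 'opening': np.float64(0.0096)}
```

>>> play_rows:
  deltas:
    - [0, 0, 0.01, 0, 0, 0]
    - [0, 0, 0.025, 0, 0, 0]
    - [0, 0, 0.035, 0, 0, 0]
    - [0, 0, 0.035, 0, 0, 0]
    - [0, 0, 0.035, 0, 0, -0.006]
    - [0.003, -0.008, 0.025, 0, 0, -0.012]
    - [0.006, -0.017, 0.01, 0, 0, -0.022]
    - [0.006, -0.017, 0, 0, 0, -0.024]
    - [0.006, -0.017, 0, 0, 0, -0.024]
    - [0.006, -0.017, 0, 0, 0, -0.024]

```text
clock: 12.1
tool_pos: [0.4796, 0.0287, 0.2003]
orientation: [180.0, 0.0, -36.0]
force: [0.1, -0.9, -3.4]
opening: 0.0098
gripper_force: 30.0
```

>>> play_rows:
  deltas:
    - [0.006, -0.017, 0, 0, 0, -0.024]
    - [0.006, -0.017, 0, 0, 0, -0.024]
    - [0.006, -0.017, 0, 0, 0, -0.024]
    - [0.006, -0.017, 0, 0, 0, -0.024]
    - [0.006, -0.017, 0, 0, 0, -0.024]
    - [0.006, -0.017, 0, 0, 0, -0.024]
    - [0.006, -0.017, 0, 0, 0, -0.024]
    - [0.006, -0.017, 0, 0, 0, -0.024]
    - [0.006, -0.017, 0, 0, 0, -0.024]
    - [0.006, -0.017, 0, 0, 0, -0.024]

```text
clock: 13.1
tool_pos: [0.5276, -0.1073, 0.2001]
orientation: [180.0, 0.0, -79.3]
force: [-0.1, 0.0, -3.3]
opening: 0.0098
gripper_force: 30.0
```

>>> play_rows:
  deltas:
    - [0.006, -0.017, 0, 0, 0, -0.024]
    - [0.006, -0.017, 0, 0, 0, -0.024]
    - [0.006, -0.017, 0, 0, 0, -0.024]
    - [0.006, -0.017, 0, 0, 0, -0.018]
    - [0.006, -0.017, 0, 0, 0, -0.012]
    - [0.004, -0.011, 0, 0, 0, -0.004]
    - [0.002, -0.006, 0, 0, 0, 0]
    - [0, 0, 0, 0, 0, 0]
    - [0, 0, 0, 0, 0, 0]

```text
clock: 14.0
tool_pos: [0.5564, -0.1881, 0.1999]
orientation: [180.0, 0.0, -98.1]
force: [0.1, -0.3, -2.6]
opening: 0.0095
gripper_force: 30.0
```

Run:
```python
from h import *
for n in("scene","top"):
    p,d=snapshot(n); cv2.imwrite(f"pics/{n}2.png",p); np.save(f"{n}2.npy",d)
s=cv2.imread("pics/scene2.png")[180:400,250:480];t=cv2.imread("pics/top2.png")[170:300,320:470]
cv2.imwrite("pics/c2.png",np.hstack([cv2.resize(s,(400,383),interpolation=2),cv2.resize(t,(400,383),interpolation=2)]))
o=get_obs();print({k:np.round(o[k],4) for k in("tool_pos","orientation","force","moment","opening","joint_pos")})
```

```text
{'tool_pos': array([ 0.5564, -0.1879,  0.2   ]), 'orientation': array([ 1.799998e+02,  5.000000e-03, -9.811110e+01]), 'force': array([ 0.0059,  0.9493, -3.2555]), 'moment': array([ 0.1312, -0.0564,  0.0435]), 'opening': np.float64(0.0093), 'joint_pos': array([ 4.01200e-01,  1.42886e+01, -1.44212e+01, -5.70000e-03,
       -6.12896e+01, -8.50950e+00])}
```

View pics/c2.png

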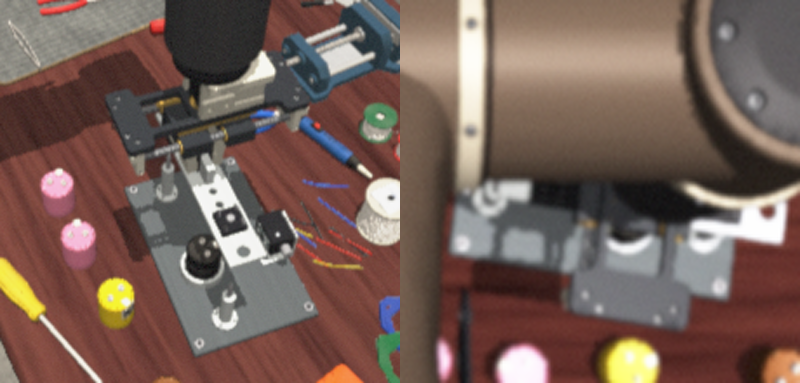

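Scene shows the bracket held in line over the fixture, its rectifier-end hole at scene about (390,324). Next I'll measure the hole position and the level.

```bash
cat > m4.py <<'E'
import sys
from m2 import *
tag,z=sys.argv[1],float(sys.argv[2])
o=get_obs(); tp=o["tool_pos"]
yd=np.array([.1444,.9895])
p=cv2.imread(f"pics/scene{tag}.png"); D=np.load(f"scene{tag}.npy")
e=px("scene",[*(tp[:2]-.115*yd),z]); print("expect hole px",e.round(1),tp)
x,y=(e-9).astype(int)
for c,A,wh in blobs(p,x,y,18,18,0,150): print("hole",c.round(1),"A%.1f"%A,wh,onz("scene",*c,z).round(4))
Q=cloud("scene",D,330,230,90,130)
r=Q[:,:2]-tp[:2]; a=r@yd; b=r@np.array([.9895,-.1444])
k=(abs(b)<.018)&(a>-.126)&(a<-.03)&(abs(Q[:,2]-z)<.006)
A=np.c_[a[k],b[k],np.ones(k.sum())]; s=np.linalg.lstsq(A,Q[k,2],rcond=None)[0]
print("strap n",k.sum(),"slope deg along,across",np.degrees(s[:2]).round(2),"z at tcp",s[2].round(4))
k=(abs(Q[:,2]-z)<.006)&(a>-.16)&(a<-.04)&(abs(b)<.04)
print("strap rect",cv2.minAreaRect(Q[k][:,:2].astype(np.float32)), "end a",a[k].min())
for lo in(-.125,-.1,-.055):
    kk=k&(a>lo)&(a<lo+.02); print(lo,np.percentile(b[kk],[3,97]).round(4))
E
python3 m4.py 2 .177
```

```text
expect hole px [388.9 322.3] [ 0.55640906 -0.18787773  0.20003037]
hole [381.7 313.6] A15.6 (np.float64(8.5), np.float64(3.0)) [ 0.538  -0.2804  0.177 ]
hole [389.6 324.1] A26.4 (np.float64(6.75), np.float64(5.5)) [ 0.5389 -0.3052  0.177 ]
hole [379.1 329.5] A2.8 (np.float64(1.5), np.float64(2.5)) [ 0.5167 -0.3059  0.177 ]
hole [395.2 330. ] A2.8 (np.float64(3.0), np.float64(1.25)) [ 0.5412 -0.3198  0.177 ]
strap n 597 slope deg along,across [-0.15 -0.35] z at tcp 0.1764
strap rect ((0.5446362495422363, -0.2722476124763489), (0.0902993306517601, 0.041524097323417664), 81.68807983398438) end a -0.13033346031920168
-0.125 [-0.0193  0.0188]
-0.1 [-0.0196  0.0199]
-0.055 [-0.0197  0.0189]
```

>>> play_rows:
  deltas:
    - [-0.0005, 0.004, -0.008, 0, 0, 0]
    - [-0.0005, 0.006, -0.016, 0, 0, 0]
    - [0, 0, -0.02, 0, 0, 0]
    - [0, 0, -0.02, 0, 0, 0]
    - [0, 0, -0.015, 0, 0, 0]
    - [0, 0, -0.0085, 0, 0, 0]
    - [0, 0, 0, 0, 0, 0]
    - [0, 0, 0, 0, 0, 0]

```text
clock: 14.9
tool_pos: [0.5561, -0.1803, 0.1302]
orientation: [-180.0, -0.0, -98.1]
force: [0.3, -0.7, -2.5]
opening: 0.01
gripper_force: 30.0
```

```bash
python3 - <<'E'
from h import *
for n in("scene","top"):
    p,d=snapshot(n); cv2.imwrite(f"pics/{n}3.png",p); np.save(f"{n}3.npy",d)
s=cv2.imread("pics/scene3.png");t=cv2.imread("pics/top3.png")
c=lambda im,x,y,w,h:cv2.resize(im[y:y+h,x:x+w],(400,400),interpolation=2)
for tp in((.5388,-.2958,.096),(.5662,-.1076,.096)): print(px("scene",tp))
cv2.imwrite("pics/c3.png",np.hstack([c(s,350,310,60,60),c(s,310,230,100,100)]))
E
python3 m4.py 3 .107
```

```text
[382.52354828 342.26016157]
[346.77190857 267.71651116]
expect hole px [383.  338.5] [ 0.55627073 -0.18035843  0.13069499]
hole [376.3 329.7] A20.6 (np.float64(10.5), np.float64(3.5)) [ 0.5385 -0.272   0.107 ]
hole [383.3 340. ] A22.9 (np.float64(6.0), np.float64(4.75)) [ 0.5384 -0.2971  0.107 ]
hole [373.3 345.1] A4.8 (np.float64(2.0), np.float64(3.75)) [ 0.5162 -0.2974  0.107 ]
hole [388.7 345.9] A4.4 (np.float64(4.5), np.float64(1.5)) [ 0.5408 -0.3123  0.107 ]
strap n 540 slope deg along,across [-0.07 -0.88] z at tcp 0.107
strap rect ((0.5440794229507446, -0.26456207036972046), (0.09005587548017502, 0.04105208441615105), 82.27758026123047) end a -0.13028158926521913
-0.125 [-0.0198  0.0198]
-0.1 [-0.0197  0.0198]
-0.055 [-0.0194  0.0187]
```

View pics/c3.png

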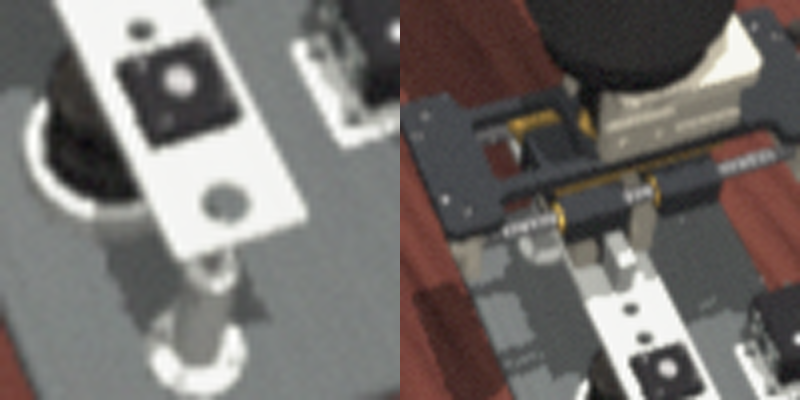

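>>> play_rows:
  deltas:
    - [0, 0.0013, 0, 0, 0, 0]
    - [0, 0, -0.003, 0, 0, 0]
    - [0, 0, -0.003, 0, 0, 0]
    - [0, 0, -0.003, 0, 0, 0]
    - [0, 0, 0, 0, 0, 0]

```text
clock: 15.5
tool_pos: [0.5554, -0.1792, 0.1222]
orientation: [179.9, -0.0, -98.2]
force: [-0.2, -0.3, -2.0]
opening: 0.0099
gripper_force: 30.0
```

>>> play_rows:
  deltas:
    - [0, 0, -0.002, 0, 0, 0]
    - [0, 0, -0.002, 0, 0, 0]
    - [0, 0, 0, 0, 0, 0]

```text
clock: 15.8
tool_pos: [0.5556, -0.1792, 0.1193]
orientation: [180.0, 0.0, -98.2]
force: [-0.0, 0.4, -3.1]
opening: 0.0097
gripper_force: 30.0
```

```bash
python3 - <<'E'
from h import *
for n in("scene",):
    p,d=snapshot(n); cv2.imwrite(f"pics/{n}4.png",p); np.save(f"{n}4.npy",d)
s=cv2.imread("pics/scene4.png")
c=lambda im,x,y,w,h:cv2.resize(im[y:y+h,x:x+w],(400,400),interpolation=2)
o=get_obs(); print(o["tool_pos"],o["force"],o["moment"])
cv2.imwrite("pics/c4.png",np.hstack([c(s,360,320,45,45),c(s,310,230,100,100)]))
E
python3 m4.py 4 .092
```

```text
[ 0.55568027 -0.17925003  0.1194267 ] [-0.3446088  -0.09955203 -3.23604922] [ 0.03094519 -0.01956694 -0.0525613 ]
expect hole px [381.7 342.1] [ 0.55568027 -0.17925003  0.1194267 ]
hole [373.7 333.3] A7.4 (np.float64(5.5), np.float64(2.0)) [ 0.5355 -0.2696  0.092 ]
hole [382.2 342.5] A24.2 (np.float64(6.25), np.float64(5.0)) [ 0.5394 -0.2943  0.092 ]
hole [372.5 348.4] A9.3 (np.float64(2.75), np.float64(5.75)) [ 0.5164 -0.2963  0.092 ]
hole [387.4 349.2] A11.7 (np.float64(5.0), np.float64(3.0)) [ 0.5407 -0.3109  0.092 ]
strap n 472 slope deg along,across [ 0.06 -0.02] z at tcp 0.0957
strap rect ((0.5436107516288757, -0.2634103000164032), (0.0900249108672142, 0.04093046486377716), 81.8473129272461) end a -0.13001570280010571
-0.125 [-0.0194  0.0194]
-0.1 [-0.0198  0.0198]
-0.055 [-0.0199  0.0196]
```

View pics/c4.png

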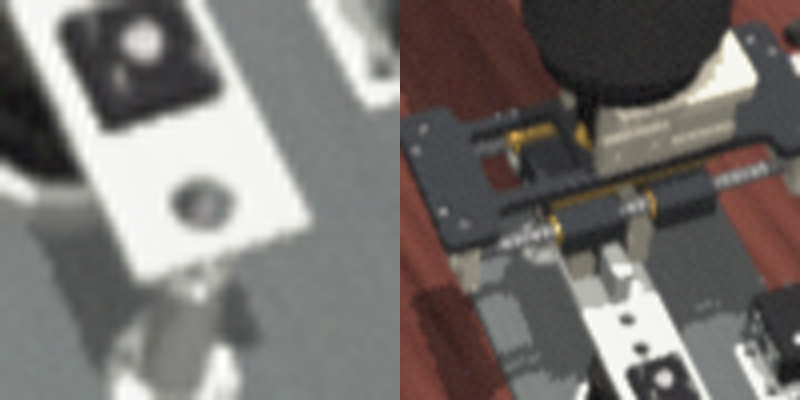

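The rectifier-end hole is at scene (382,342), with the pin's tip centred in it, and the forces are clean. I'll lower the rest of the way.

>>> play_rows:
  deltas:
    - [0, 0, -0.003, 0, 0, 0]
    - [0, 0, -0.003, 0, 0, 0]
    - [0, 0, -0.003, 0, 0, 0]
    - [0, 0, -0.003, 0, 0, 0]
    - [0, 0, -0.002, 0, 0, 0]
    - [0, 0, 0, 0, 0, 0]
    - [0, 0, 0, 0, 0, 0]
    - [0, 0, 0, 0, 0, 0]

```text
clock: 16.65
tool_pos: [0.5559, -0.1792, 0.1085]
orientation: [-180.0, 0.0, -98.1]
force: [0.8, -0.7, -3.8]
opening: 0.0097
gripper_force: 30.0
```

```bash
python3 - <<'E'
from h import *
for n in("scene","top"):
    p,d=snapshot(n); cv2.imwrite(f"pics/{n}5.png",p); np.save(f"{n}5.npy",d)
s=cv2.imread("pics/scene5.png");t=cv2.imread("pics/top5.png")
c=lambda im,x,y,w,h:cv2.resize(im[y:y+h,x:x+w],(400,400),interpolation=2)
o=get_obs(); print(o["tool_pos"],o["orientation"],o["force"],o["moment"])
cv2.imwrite("pics/c5.png",np.hstack([c(s,360,320,45,45),c(t,325,190,130,100)]))
E
python3 m4.py 5 .084
```

```text
[ 0.5558129  -0.17923784  0.1084864 ] [-1.79987224e+02  2.33674860e-03 -9.81516691e+01] [-0.06008724 -0.02072605 -3.32333614] [ 0.08716679 -0.04583504 -0.04135507]
expect hole px [381.4 344.1] [ 0.5558129  -0.17923784  0.1084864 ]
hole [374.4 335.4] A12.0 (np.float64(7.5), np.float64(2.75)) [ 0.537  -0.2707  0.084 ]
hole [381.9 345.2] A20.4 (np.float64(6.25), np.float64(5.0)) [ 0.5388 -0.2955  0.084 ]
hole [372.2 350.9] A5.2 (np.float64(2.0), np.float64(4.0)) [ 0.516  -0.2974  0.084 ]
hole [386.9 351.5] A11.6 (np.float64(6.5), np.float64(2.75)) [ 0.5403 -0.3114  0.084 ]
strap n 523 slope deg along,across [ 0.05 -0.27] z at tcp 0.0853
strap rect ((0.5438855886459351, -0.26315149664878845), (0.08951425552368164, 0.04107435420155525), 81.97376251220703) end a -0.12950811217976088
-0.125 [-0.0195  0.0192]
-0.1 [-0.0196  0.0193]
-0.055 [-0.0194  0.0188]
```

View pics/c5.png

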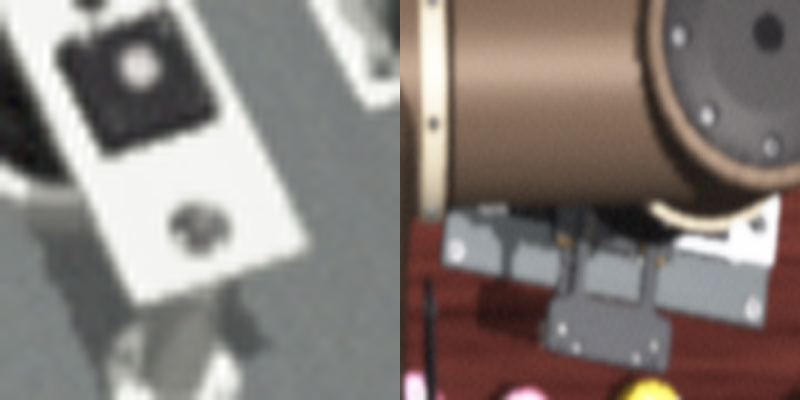

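>>> play_rows:
  deltas:
    - [0, 0, -0.0015, 0, 0, 0]
    - [0, 0, 0, 0, 0, 0]
    - [0, 0, 0, 0, 0, 0]
    - [0, 0, 0, 0, 0, 0]
    - [0, 0, 0, 0, 0, 0]

```text
clock: 17.25
tool_pos: [0.5558, -0.1792, 0.1072]
orientation: [180.0, -0.0, -98.2]
force: [0.4, 0.3, -2.7]
opening: 0.0099
gripper_force: 30.0
```

Run:
```python
from h import *
o=get_obs(); print(o["tool_pos"],o["orientation"],o["force"],o["moment"],o["gripper_force"])
print(close_job())
```

```text
[ 0.55575352 -0.17922965  0.10715895] [ 1.79998326e+02 -3.72530533e-04 -9.81525727e+01] [ 0.43753637  0.32514581 -2.68643938] [ 0.12664997 -0.01601174  0.02063947] 29.998992383480072
the job is handed in; nothing more can be done
None
```

Job handed in at 17.3 s: the capacitor's label faces the reader to within about 3°, and the gripper alone holds the bracket level, about 10 mm above the shoulders; I saw the pin in the rectifier-end hole, but the far pin was hidden and is inferred from geometry and contact-free forces.

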